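# Shingle the run test cassettes and the sample pot on the lab tray

## Robot

A 6-joint arm with a two-finger parallel gripper is mounted at the origin on the work surface. World frame = base frame: x ahead of the robot, y to its left, z up, the work surface at z = 0. Lengths are in m, angles in rad, forces in N, time in s.
With the tool pointing down it reaches from about 0.425 to 0.95 m from the base axis. Payload 14.7 kg.
Tool frame: the origin (TCP) lies between the finger pads; the fingertips stand 25 mm ahead of it and the grasp point (between the pads) lies 6 mm ahead of it; z points along the fingers, y is the line along which they close (so a half turn about z gives the same grasp; the last joint's range is limited). The gripper opens to 85 mm and grips with 20 to 120 N. Pads are 22 mm wide; open, the fingers measure 114 mm over their backs; the gripper's body (76 mm by 85 mm) begins 54 mm behind the grasp point. The pads swing forward as they close: fully open they stand 13 mm farther back than shut.
Start: joints at [-1.334, 0.48, 1.596, -0, 1.065, -0.047], TCP at [0.182, -0.624, 0.256] pointing down, gripper open.
Joint ranges: [-2.75, 2.75], [-0.82, 2.05], [0.23, 2.67], [-1.56, 4.7], [0.09, 2.69], [-2.92, 2.92]. Speed limits (rad/s): [1.89, 1.89, 2.39, 3.01, 3.01, 3.01].

## Interface

Orientations are given as a 3x3 rotation matrix whose columns are the frame's x, y, z axes.
In Python, from bench import status, eyes, job gives the robot as it stands.
- The arm moves only by the tool drive_tool, never from a script. Its argument "rows" is a list that holds one entry, the list of rows, each a list of 5 numbers: the shift along the world's x, y, z in units of 100 mm (1.0 is 100 mm), then the turn about the world's z in units of 1.5 rad (1.0 is 1.5 rad), then the opening, from 0 (shut) to 1 (fully open). In form: [[[dx, dy, dz, turn, hand], ...]]. A call has 1 to 20 rows; each row is the pose to reach, as a shift and turn from the pose commanded when the call began; what a row does not reach only later rows make up. A row lasts 1/12 s, in which the tool goes at most 41.7 mm and 7.16 degrees, less where a joint would pass 70% of its speed; a pose out of reach is approached as far as the arm can. A call with a number of a shift or a turn outside -1 to 1 is refused whole. A call with a gripper value outside its range is refused whole. The fingers move at their own pace and stop on an object; "grip_force" is the grip in N (left out, the last holds). Time passes only in rows, so rows that repeat a pose let the fingers close. It gives the time, the measured TCP pose, the force, the opening and the grip force at its end, in the units of the state.
- status.state(): the state, without advancing time (a new reading comes with each control period).
- eyes.snapshot(name): name is "side" or "top"; returns the picture (400x640x3 uint8, red, green, blue); there is no depth.
- eyes.calibration(name): a dict with "mtx" (3x3 intrinsics, pixels), "extrinsics" (4x4, takes a point from camera to world coordinates). Camera axes: x right, y down, z forward; pixel columns grow to the right and rows downward; lengths in m; the calibration is good to about 2 mm. A picture is of the moment at which its call begins. calibration takes no time and is no camera call.
- job.sign_off(): hands the job in; it is judged then, once.
The state is a dict: "time_s": time; "joints": joint angles; "joint_velocities": joint speeds; "joint_torque": joint torques, N m; "position": TCP position; "eef_rot": TCP orientation; "ft_force": force on the tool from outside, world axes, zero at the start; "torque": the same for the moment, N m; "width": finger opening in m; "grip_force": force on a finger pad.
Only numpy, scipy, OpenCV 4.12 (cv2) and the standard library are available. Lean on these libraries where they do the work, as an engineer would, in place of code of your own. Each camera call takes 0.05 s, during which the arm holds its last target. There are 200 camera calls.

## Task

Collect this sample's set on the metal tray: lay the blue, red and green test cassettes lengthwise down the middle of the tray's long bay as an overlapping row, blue flat and close up against the cross rib, then red, then green, each with one end resting on the cassette before it and covering about a third of it, the other end on the tray floor. Stand the blue-capped pot on the dark round spot at the tray's other end. Leave the yellow and black cassettes and the red-capped pot where they are.

Things in the scene. Friction and masses are not known exactly. Their poses are not given: they have to be found in the camera images.
- tray: Metal tray 282 (x) by 130 mm (y), fixed. Origin: centre of its underside, on the table. Walls 4 mm thick, tops 15 mm above the table; floor 4 mm above the table. A cross rib, as tall as the walls, spans x = -65 to -59 mm. The long bay for cassettes runs from the rib to x = +137 mm: a cassette touching the rib is centred at x = -23 mm. Dark round spot for the pot: 58 mm across, flat, centred at x = -101, y = 0.
- blue_test_c (a point): Blue test cassette, flat slab 72 x 28 x 8 mm, about 20 g, small white panel on top; flat on the table at the start. Point: its centre, 4 mm above its underside; x along the 72 mm, y across the 28 mm, z up. Goes first, flat, against the rib; either way round.
- red_test_c (a point): Red test cassette, flat slab 72 x 28 x 8 mm, about 20 g, small white panel on top; flat on the table at the start. Point: its centre, 4 mm above its underside; x along the 72 mm, y across the 28 mm, z up. Goes second, one end on the blue one (centres about 48 mm apart along the tray, so that it tips down to the tray floor when let go); either way round.
- green_test_c (a point): Green test cassette, flat slab 72 x 28 x 8 mm, about 20 g, small white panel on top; flat on the table at the start. Point: its centre, 4 mm above its underside; x along the 72 mm, y across the 28 mm, z up. Goes third, one end on the red one, likewise 48 mm on; either way round.
- yellow_test_c (a point): Yellow test cassette, flat slab 72 x 28 x 8 mm, about 20 g, small white panel on top; flat on the table at the start. Point: its centre, 4 mm above its underside; x along the 72 mm, y across the 28 mm, z up. A look-alike: leave it.
- black_test_c (a point): Black test cassette, flat slab 72 x 28 x 8 mm, about 20 g, small white panel on top; flat on the table at the start. Point: its centre, 4 mm above its underside; x along the 72 mm, y across the 28 mm, z up. A look-alike: leave it.
- blue_pot_c (a point): Blue-capped sample pot: upright cylinder, white body 42 mm across, 55 mm tall over all, its cap (top 14 mm) 44 mm across. The point is its centre, half-way up (27.5 mm above its underside); z is up. About 60 g. Goes on the tray's dark spot.
- red_pot_c (a point): Red-capped sample pot: upright cylinder, white body 42 mm across, 55 mm tall over all, its cap (top 14 mm) 44 mm across. The point is its centre, half-way up (27.5 mm above its underside); z is up. A look-alike: leave it.
Not all that is in view belongs to the job. Of the things like the part that bears red_test_c, leave any that is pink; of the rest the smaller one is meant. What is shaped like the part that bears blue_pot_c but purple is not meant.

How it is judged:
At the end, for the whole second after the job is handed in: Cassettes within 12 mm and 0.17 rad of the tray's middle line: blue flat, at most 16 mm from the rib; red, then green, leaning (0.08-0.32 rad) on the one before, centres 38-60 mm apart. Blue-capped pot upright within 12 mm of the spot. All at rest; look-alikes within 25 mm of their start (y of blue_test_c in the frame of tray between -0.012 and 0.012 m and angle between the y axis of each of blue_test_c, red_test_c, green_test_c and the y axis of tray, either way round below 0.17 rad and y of red_test_c in the frame of tray between -0.012 and 0.012 m and y of green_test_c in the frame of tray between -0.012 and 0.012 m and x of blue_test_c in the frame of tray between -0.026 and -0.007 m and angle between blue_test_c's own z axis and vertical below 0.06 rad and height (world z) of blue_test_c below 0.014 m and horizontal distance between blue_test_c and red_test_c between 0.038 and 0.06 m and horizontal distance between red_test_c and green_test_c between 0.038 and 0.06 m and x of red_test_c in the frame of tray above 0.01 m and x of green_test_c in the frame of tray above 0.047 m and angle between red_test_c's own z axis and vertical between 0.08 and 0.32 rad and height (world z) of each of red_test_c, green_test_c below 0.024 m and angle between green_test_c's own z axis and vertical between 0.08 and 0.32 rad and x of blue_pot_c in the frame of tray between -0.113 and -0.089 m and y of blue_pot_c in the frame of tray between -0.012 and 0.012 m and angle between blue_pot_c's own z axis and vertical below 0.08 rad and height (world z) of blue_pot_c between 0.027 and 0.036 m and linear speed of each of blue_test, red_test, green_test, blue_pot below 0.02 m/s and distance of each of yellow_test_c, black_test_c, red_pot_c from where it was at the start of the episode below 0.025 m); the robot touches nothing.
It fails at once if A look-alike (yellow or black cassette, red-capped pot) was displaced by more than 30 mm (distance of any of yellow_test_c, black_test_c, red_pot_c from where it was at the start of the episode above 0.03 m).
It also fails if it takes over 112 s, if anything falls off the work surface, if the arm or the gripper's body presses on something with over 40 N, if the wrist force passes 120 N, or if a joint passes its speed limit or range.

## Working session

There is one attempt and no reset: what is moved stays moved. The work goes in short steps, Python scripts to look and compute and a tool call to move; the robot and the scene stay as the last step left them, time stands still between calls to the robot, and variables do not carry over. Pictures are saved under pics/ and viewed, at most 14 in all, crops included, and the job is handed in when it is done.

Besides the shell and the picture viewer there is one more tool, called after "Emit:" as name(argument=value, ...) on one line, values as JSON. drive_tool: Moves the arm, as the interface text tells. Shifts and turns lie within -1 to 1; 1 stands for 100 mm of shift or 1.5 rad of turn. Its arguments: {"type":"object","properties":{"rows":{"type":"array"},"grip_force":{"type":"number"}},"required":["rows"]}

```bash
mkdir -p pics
python3 - <<'E'
from bench import status, eyes
import cv2,numpy as np
for n in("top","side"):
    im=eyes.snapshot(n); cv2.imwrite(f"pics/{n}0.png",cv2.cvtColor(im,cv2.COLOR_RGB2BGR))
    c=eyes.calibration(n); print(n,np.round(c["mtx"],1).tolist(),np.round(c["extrinsics"],3).tolist())
s=status.state(); print(s["position"],np.round(s["eef_rot"],3).tolist(),s["width"],s["time_s"])
E
```

```text
top [[451.5, 0.0, 322.9], [0.0, 451.5, 203.1], [0.0, 0.0, 1.0]] [[-0.028, -0.997, 0.078, 0.374], [-0.999, 0.03, 0.019, -0.005], [-0.022, -0.077, -0.997, 1.117], [0.0, 0.0, 0.0, 1.0]]
side [[400.7, 0.0, 322.9], [0.0, 400.7, 200.1], [0.0, 0.0, 1.0]] [[0.976, -0.098, 0.192, 0.298], [-0.215, -0.513, 0.831, -0.724], [0.017, -0.852, -0.522, 0.503], [0.0, 0.0, 0.0, 1.0]]
[ 0.18194614 -0.62367039  0.2557475 ] [[0.96, 0.28, -0.0], [0.28, -0.96, 0.001], [0.0, -0.001, -1.0]] 0.08548942838626628 0.1
```

View pics/top0.png

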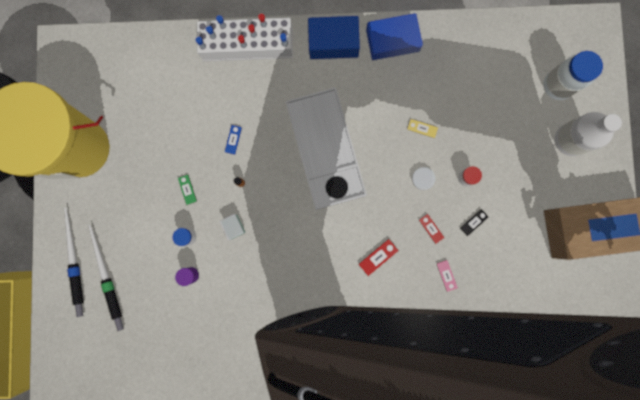

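View pics/side0.png

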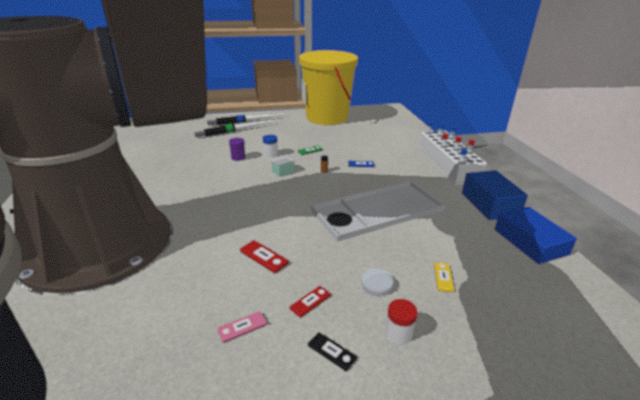

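The views show three red-like cassettes in the top view: red at (431,228), a larger red at (379,257), and pink at (446,275). The small red one at (431,228) is meant, since pink is excluded and it is the smaller of the other two. The pots are blue-capped at (182,237), which is meant, purple at (187,276) and red at (472,176). The blue cassette is at (233,139), green at (187,189), and the tray's spot at (337,187).

```bash
cat > h.py <<'E'
import cv2,numpy as np
from bench import status, eyes
def snap(n): return cv2.cvtColor(eyes.snapshot(n),cv2.COLOR_RGB2BGR)
def w(n,uv,z):
    c=eyes.calibration(n);K=np.array(c["mtx"]);T=np.array(c["extrinsics"])
    uv=np.atleast_2d(np.array(uv,float));d=(T[:3,:3]@np.linalg.inv(K)@np.c_[uv,np.ones(len(uv))].T).T
    o=T[:3,3];return (o+d*((z-o[2])/d[:,2])[:,None])[:,:2]
def px(n,p):
    c=eyes.calibration(n);K=np.array(c["mtx"]);T=np.linalg.inv(np.array(c["extrinsics"]))
    q=K@(T[:3,:3]@np.atleast_2d(p).T+T[:3,3:]);return (q[:2]/q[2]).T
H={"blue":(100,125),"green":(45,85),"yellow":(20,34),"red":(-8,8),"purple":(126,150)}
def blob(im,n,col,uv,z,r=28,ang=True):
    """filled largest blob of a colour near uv -> world centre, yaw, size on plane z"""
    u,v=map(int,uv);x0,y0=max(u-r,0),max(v-r,0);k=4
    c=cv2.resize(im[y0:v+r,x0:u+r],None,fx=k,fy=k,interpolation=cv2.INTER_CUBIC)
    h=cv2.cvtColor(c,cv2.COLOR_BGR2HSV);lo,hi=H[col]
    hu=h[...,0].astype(int);hu=np.where((lo<0)&(hu>90),hu-180,hu)
    m=((hu>=lo)&(hu<=hi)&(h[...,1]>95)&(h[...,2]>25)).astype(np.uint8)
    cs,_=cv2.findContours(m,cv2.RETR_EXTERNAL,cv2.CHAIN_APPROX_NONE);b=max(cs,key=cv2.contourArea)
    p=w(n,(b[:,0]+.5)/k-.5+[x0,y0],z)
    (cx,cy),(a,bb),t=cv2.minAreaRect((p*1000).astype(np.float32))
    if a<bb:t+=90
    return np.round([cx,cy,(t+90)%180-90,max(a,bb),min(a,bb)],1)
E
python3 - <<'E'
from h import *
im=snap("top");cv2.imwrite("pics/t1.png",im)
for n,c,uv,z in[("blue","blue",(233,139),.008),("green","green",(187,189),.008),("red","red",(431,228),.008),("bigred","red",(379,257),.008),("yellow","yellow",(423,128),.008),("bpot","blue",(182,237),.055),("rpot","red",(472,176),.055),("ppot","purple",(187,276),.055)]:
    print(n,blob(im,"top",c,uv,z,r=22))
a=cv2.resize(im[80:220,270:385],None,fx=4,fy=4,interpolation=cv2.INTER_CUBIC)
b=cv2.resize(im[200:300,350:470],None,fx=2.8,fy=2.8,interpolation=cv2.INTER_CUBIC)
d=cv2.resize(im[165:300,150:260],None,fx=2,fy=2,interpolation=cv2.INTER_CUBIC)
o=np.zeros((560,796,3),np.uint8);o[:560,:460]=a;o[:280,460:796]=b[:280,:336];o[285:555,460:680]=d
cv2.imwrite("pics/crop1.png",o)
E
```

```text
blue [627.8 237.8 -15.   70.3  26.4]
green [505.5 354.1  17.6  68.7  24.6]
red [ 390.8 -245.3   32.8   69.6   26.1]
bigred [ 325.3 -113.4  -51.9   97.3   38. ]
yellow [ 640.3 -234.8   70.5   69.5   26.9]
bpot [387.9 352.2  88.3  43.4  40.6]
rpot [ 513.  -336.3   88.2   43.3   41.5]
ppot [296.7 341.1 -66.9  52.6  39.3]
```

View pics/crop1.png

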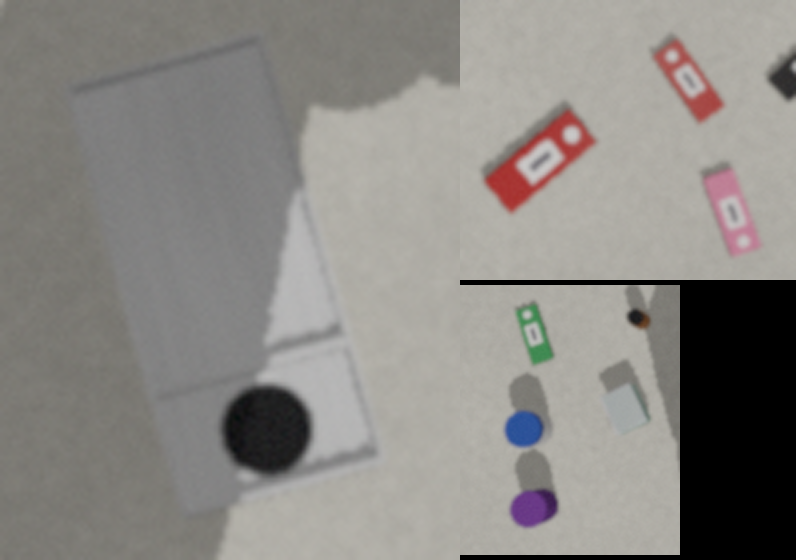

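The crop confirms that the small red cassette is the 72 mm one, clearly smaller than the other red and not pink, and that the blue pot is distinct from the purple one. The tray rim corners in the crop are (73,90), (258,38), (378,455) and (190,512), and the spot is at (267,430). Next I fit the tray pose.

Run:
```python
from h import *
from scipy.optimize import least_squares
im=cv2.imread("pics/t1.png")
f=lambda u,v:(np.array([u,v])+.5)/4-.5+[270,80]
C=np.array([f(73,90),f(258,38),f(378,455),f(190,512)])
x0,y0=300,150
g=cv2.resize(im[160:215,310:365],None,fx=4,fy=4,interpolation=cv2.INTER_CUBIC).max(2)
m=(g<75).astype(np.uint8);n,l,s,c=cv2.connectedComponentsWithStats(m);i=1+s[1:,4].argmax()
spot=(c[i]+.5)/4-.5+[310,160]
P=np.array([[.141,.065,.015],[.141,-.065,.015],[-.141,-.065,.015],[-.141,.065,.015],[-.101,0,.004]])
Z=np.vstack([C,spot])
def R(q):
    c,s=np.cos(q[2]),np.sin(q[2]);W=P.copy();W[:,:2]=P[:,:2]@np.array([[c,s],[-s,c]])+q[:2];return W
r=least_squares(lambda q:((px("top",R(q))-Z)*[[1],[1],[1],[1],[2]]).ravel(),[.5,0,.2])
q=r.x;print("tray",q,"res px",np.round(r.fun.reshape(-1,2),2).tolist())
# side check: spot
si=cv2.imread("pics/side0.png");print("spot top",w("top",spot,.004),"side",w("side",(339,219),.004))
c,s=np.cos(q[2]),np.sin(q[2]);M=np.array([[c,-s],[s,c]])
for n,x in[("pot",-.101),("blue",-.0205),("red",.0285),("green",.0765)]:print(n,q[:2]+M@[x,0])
# cassettes/pots in the side view
for n,cc,uv,z in[("blue","blue",(362,164),.008),("green","green",(311,150),.008),("red","red",(311,301),.008),("bpot","blue",(270,139),.055)]:
    print(n,blob(si,"side",cc,uv,z,r=24))
```

```text
tray [0.59780571 0.00689805 0.24211225] res px [[-2.72, -1.42], [1.2, -2.38], [2.27, 1.7], [-1.94, 1.7], [0.57, 0.1]]
spot top [[ 0.49990372 -0.01661617]] side [[ 0.49935724 -0.01545473]]
pot [ 0.4997515  -0.01731709]
blue [0.57790362 0.0019831 ]
red [0.62547447 0.01373103]
green [0.67207449 0.02523922]
blue [626.2 234.3 -15.6  69.5  34.4]
green [503.3 350.1  16.3  70.   29.4]
red [ 389.6 -247.4   32.7   74.4   31. ]
bpot [385.  341.5  83.3  63.5  38.4]
```

Emit:
drive_tool(rows=[[[0, 1, 0, 0, 0.55], [0, 1, 0, 0, 0.55], [0, 1, 0, 0, 0.55], [0, 1, 0, 0, 0.55]]], grip_force=25)

```text
time_s: 0.48
position: [0.1818, -0.5199, 0.2561]
eef_rot: [[0.96, 0.281, -0.001], [0.281, -0.96, 0.003], [0.0, -0.003, -1.0]]
ft_force: [1.2, -1.8, 0.4]
width: 0.0471
grip_force: 0.0
```

Emit:
drive_tool(rows=[[[0.5, 1, 0, 0, 0.55], [0.5, 1, 0, 0, 0.55], [0.5, 1, 0, 0, 0.55], [0.5, 1, 0, 0, 0.55]]])

```text
time_s: 0.82
position: [0.2332, -0.4199, 0.2561]
eef_rot: [[0.96, 0.282, -0.0], [0.282, -0.96, 0.002], [0.0, -0.002, -1.0]]
ft_force: [1.1, -1.1, -0.4]
width: 0.047
grip_force: 0.0
```

Emit:
drive_tool(rows=[[[1, 1, 0, 0, 0.55], [1, 1, 0, 0, 0.55], [1, 1, 0, 0, 0.55], [1, 1, 0, 0, 0.55], [1, 1, 0, 0, 0.55]]])

```text
time_s: 1.23
position: [0.3343, -0.3223, 0.2564]
eef_rot: [[0.959, 0.283, 0.001], [0.283, -0.959, 0.0], [0.001, 0.0, -1.0]]
ft_force: [-0.4, -0.5, 0.3]
width: 0.0466
grip_force: 0.0
```

Emit:
drive_tool(rows=[[[1, 1, 0, 0, 0.55], [1, 1, 0, 0, 0.55], [1, 1, 0, 0, 0.55], [1, 1, 0, 0, 0.55], [1, 1, 0, 0, 0.55]]])

```text
time_s: 1.65
position: [0.4345, -0.2227, 0.2563]
eef_rot: [[0.959, 0.283, 0.001], [0.283, -0.959, -0.0], [0.001, 0.0, -1.0]]
ft_force: [-1.5, 0.8, -0.2]
width: 0.0467
grip_force: 0.0
```

Emit:
drive_tool(rows=[[[1, 1, 0, -0.18, 0.55], [1, 1, 0, -0.18, 0.55], [1, 1, 0, -0.18, 0.55], [1, 1, 0, -0.18, 0.55], [1, 1, 0, -0.18, 0.55]]])

```text
time_s: 2.07
position: [0.5354, -0.1223, 0.2563]
eef_rot: [[1.0, 0.015, 0.002], [0.015, -1.0, 0.0], [0.002, -0.0, -1.0]]
ft_force: [-1.1, 0.0, -1.0]
width: 0.0469
grip_force: 0.0
```

Emit:
drive_tool(rows=[[[0.3, 1, 0, -0.18, 0.55], [0.3, 1, 0, -0.18, 0.55], [0.3, 1, 0, -0.18, 0.55], [0.3, 1, 0, -0.18, 0.55], [0.3, 1, 0, -0.18, 0.55]]])

```text
time_s: 2.48
position: [0.5623, -0.024, 0.2561]
eef_rot: [[0.968, -0.251, -0.0], [-0.251, -0.968, -0.0], [-0.0, 0.0, -1.0]]
ft_force: [-0.3, -0.1, -0.6]
width: 0.0469
grip_force: 0.0
```

Emit:
drive_tool(rows=[[[0.3, 1, -0.3, 0, 0.55], [0.3, 1, -0.3, 0, 0.55], [0.3, 1, -0.3, 0, 0.55], [0.3, 1, -0.3, 0, 0.55], [0.3, 1, -0.3, 0, 0.55]]])

```text
time_s: 2.9
position: [0.592, 0.0752, 0.2256]
eef_rot: [[0.968, -0.252, -0.001], [-0.252, -0.968, -0.001], [-0.001, 0.001, -1.0]]
ft_force: [-0.5, -0.7, 0.4]
width: 0.0471
grip_force: 0.0
```

Emit:
drive_tool(rows=[[[0.3, 1, -0.6, 0, 0.55], [0.3, 1, -0.6, 0, 0.55], [0.3, 1, -0.6, 0, 0.55], [0.3, 1, -0.6, 0, 0.55], [0.3, 1, -0.6, 0, 0.55]]])

```text
time_s: 3.32
position: [0.6219, 0.175, 0.1653]
eef_rot: [[0.968, -0.252, -0.002], [-0.252, -0.968, -0.001], [-0.002, 0.001, -1.0]]
ft_force: [0.5, -0.5, 0.8]
width: 0.0469
grip_force: 0.0
```

Emit:
drive_tool(rows=[[[0.06, 0.62, -0.8, 0, 0.55], [0.06, 0.62, -0.8, 0, 0.55], [0.06, 0.62, -0.8, 0, 0.55], [0.06, 0.62, -0.8, 0, 0.55], [0.06, 0.62, -0.8, 0, 0.55], [0.06, 0.62, -0.8, 0, 0.55], [0.06, 0.62, -0.8, 0, 0.55]]])

```text
time_s: 3.9
position: [0.6291, 0.2367, 0.0882]
eef_rot: [[0.967, -0.255, 0.002], [-0.255, -0.967, 0.0], [0.002, -0.001, -1.0]]
ft_force: [1.2, -0.3, -0.8]
width: 0.0472
grip_force: 0.0
```

Emit:
drive_tool(rows=[[[0, 0, -0.2, 0, 0.55], [0, 0, -0.35, 0, 0.55], [0, 0, -0.45, 0, 0.55], [0, 0, -0.52, 0, 0.55], [0, 0, -0.55, 0, 0.55], [0, 0, -0.55, 0, 0.55], [0, 0, -0.55, 0, 0.55]]])

```text
time_s: 4.48
position: [0.6284, 0.238, 0.0319]
eef_rot: [[0.967, -0.254, 0.001], [-0.254, -0.967, 0.0], [0.001, -0.0, -1.0]]
ft_force: [-0.2, 0.8, -0.1]
width: 0.0469
grip_force: 0.0
```

Run:
```python
from h import *
a=snap("top");b=snap("side")
o=np.hstack([cv2.resize(x,(390,390),interpolation=cv2.INTER_CUBIC) for x in(a[90:190,183:283],b[115:215,312:412])])
cv2.imwrite("pics/b1.png",o)
```

```text
(no output)
```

View pics/b1.png

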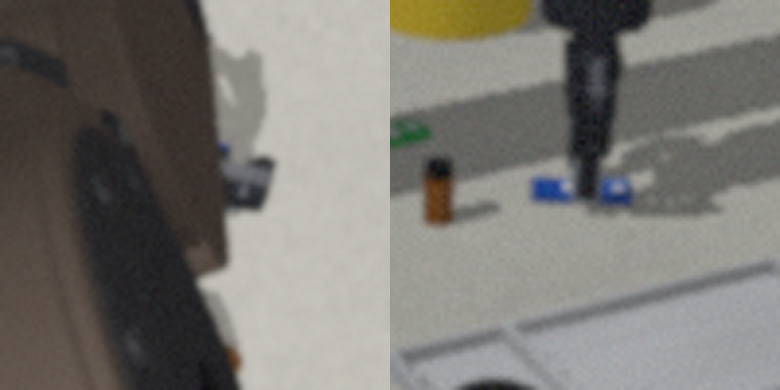

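The fingers straddle the middle of the blue cassette (side crop, about (590,185)). I lower a little more and close.

Emit:
drive_tool(rows=[[[0, 0, -0.03, 0, 0.55], [0, 0, -0.05, 0, 0.55], [0, 0, -0.05, 0, 0.55], [0, 0, -0.05, 0, 0.45], [0, 0, -0.05, 0, 0.3], [0, 0, -0.05, 0, 0.2], [0, 0, -0.05, 0, 0.2], [0, 0, -0.05, 0, 0.2], [0, 0, -0.05, 0, 0.2], [0, 0, -0.05, 0, 0.2], [0, 0, -0.05, 0, 0.2]]])

```text
time_s: 5.5
position: [0.6281, 0.238, 0.0264]
eef_rot: [[0.967, -0.253, 0.0], [-0.253, -0.967, 0.0], [0.0, -0.0, -1.0]]
ft_force: [-1.2, -0.4, 3.8]
width: 0.0271
grip_force: 25.0
```

Emit:
drive_tool(rows=[[[0, 0, 0.2, 0, 0.2], [0, 0, 0.4, 0, 0.2], [0, 0, 0.6, 0, 0.2], [0, 0, 0.6, 0, 0.2], [0, 0, 0.6, 0, 0.2]]])

```text
time_s: 5.92
position: [0.6287, 0.2382, 0.0873]
eef_rot: [[0.967, -0.253, 0.002], [-0.253, -0.967, 0.001], [0.002, -0.001, -1.0]]
ft_force: [-0.4, -0.8, -0.5]
width: 0.0267
grip_force: 24.8
```

Emit:
drive_tool(rows=[[[-0.1, -0.35, 0, 0.06, 0.2], [-0.2, -0.7, 0, 0.12, 0.2], [-0.2, -1, 0, 0.17, 0.2], [-0.2, -1, 0, 0.17, 0.2], [-0.2, -1, 0, 0.17, 0.2]]])

```text
time_s: 6.33
position: [0.6075, 0.1364, 0.0854]
eef_rot: [[1.0, -0.004, -0.001], [-0.004, -1.0, -0.0], [-0.001, 0.0, -1.0]]
ft_force: [0.2, 0.2, 0.2]
width: 0.0271
grip_force: 24.8
```

Emit:
drive_tool(rows=[[[-0.1, -0.35, 0, 0.06, 0.2], [-0.2, -0.7, 0, 0.12, 0.2], [-0.2, -1, 0, 0.162, 0.2], [-0.2, -1, 0, 0.162, 0.2], [-0.2, -1, 0, 0.162, 0.2]]])

```text
time_s: 6.75
position: [0.5881, 0.0374, 0.0858]
eef_rot: [[0.972, 0.237, -0.0], [0.237, -0.972, 0.0], [-0.0, -0.0, -1.0]]
ft_force: [0.2, 1.2, 0.4]
width: 0.0269
grip_force: 24.9
```

Emit:
drive_tool(rows=[[[-0.05, -0.2, 0, 0, 0.2], [-0.09, -0.36, 0, 0, 0.2], [-0.09, -0.36, 0, 0, 0.2], [-0.09, -0.36, 0, 0, 0.2], [-0.09, -0.36, 0, 0, 0.2], [-0.09, -0.36, 0, 0, 0.2], [-0.09, -0.36, 0, 0, 0.2]]])

```text
time_s: 7.33
position: [0.5793, 0.003, 0.0862]
eef_rot: [[0.971, 0.24, 0.0], [0.24, -0.971, 0.0], [0.0, -0.0, -1.0]]
ft_force: [-1.6, -0.9, 0.6]
width: 0.0272
grip_force: 24.9
```

Run:
```python
from h import *
s=status.state();print(s["position"],np.degrees(np.arctan2(s["eef_rot"][1][0],s["eef_rot"][0][0])))
b=snap("side")
cv2.imwrite("pics/b2.png",cv2.resize(b[120:260,280:460],None,fx=4,fy=4,interpolation=cv2.INTER_CUBIC))
```

```text
[0.57926886 0.00303189 0.08622409] 13.900112435749524
```

View pics/b2.png

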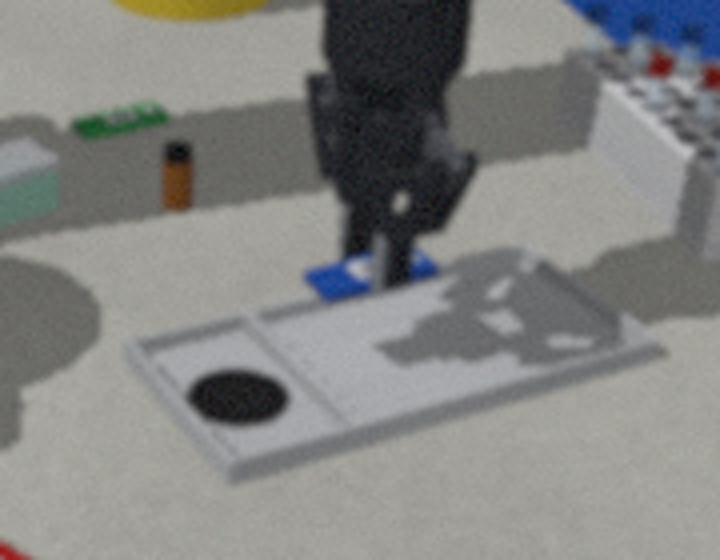

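Blue is held level and aligned above the long bay. I lower it to the floor and release.

Emit:
drive_tool(rows=[[[0, -0.01, -0.2, 0, 0.2], [0, -0.01, -0.35, 0, 0.2], [0, -0.01, -0.45, 0, 0.2], [0, -0.01, -0.5, 0, 0.2], [0, -0.01, -0.53, 0, 0.2], [0, -0.01, -0.55, 0, 0.2], [0, -0.01, -0.55, 0, 0.2], [0, -0.01, -0.55, 0, 0.2]]])

```text
time_s: 8.05
position: [0.5793, 0.001, 0.0318]
eef_rot: [[0.971, 0.239, 0.001], [0.239, -0.971, -0.0], [0.001, 0.0, -1.0]]
ft_force: [0.1, -0.2, -0.3]
width: 0.0272
grip_force: 24.9
```

Emit:
drive_tool(rows=[[[0, 0, 0, 0, 0.4], [0, 0, 0, 0, 0.5], [0, 0, 0, 0, 0.5], [0, 0, 0, 0, 0.5], [0, 0, 0.1, 0, 0.5], [0, 0, 0.4, 0, 0.5], [0, 0, 0.8, 0, 0.5], [0, 0, 1, 0, 0.5], [0, 0, 1, 0, 0.5]]])

```text
time_s: 8.8
position: [0.5816, 0.0009, 0.1366]
eef_rot: [[0.971, 0.239, 0.007], [0.239, -0.971, -0.0], [0.007, 0.002, -1.0]]
ft_force: [1.6, -0.4, 1.0]
width: 0.0428
grip_force: 0.0
```

Emit:
drive_tool(rows=[[[-0.3, -0.3, 0, 0.05, 0.55], [-0.63, -0.7, 0, 0.1, 0.55], [-0.63, -0.82, 0, 0.1, 0.55], [-0.63, -0.82, 0, 0.1, 0.55]]])

```text
time_s: 9.13
position: [0.5137, -0.0836, 0.1317]
eef_rot: [[0.925, 0.38, -0.001], [0.38, -0.925, -0.0], [-0.001, -0.0, -1.0]]
ft_force: [0.9, 0.2, 0.5]
width: 0.0469
grip_force: 0.0
```

Emit:
drive_tool(rows=[[[-0.3, -0.3, 0, 0.05, 0.55], [-0.63, -0.7, 0, 0.12, 0.55], [-0.63, -0.82, 0, 0.12, 0.55], [-0.63, -0.82, 0, 0.12, 0.55]]])

```text
time_s: 9.47
position: [0.4515, -0.1655, 0.1316]
eef_rot: [[0.842, 0.54, -0.0], [0.54, -0.842, -0.0], [-0.0, 0.0, -1.0]]
ft_force: [0.5, -0.1, -0.0]
width: 0.0471
grip_force: 0.0
```

Emit:
drive_tool(rows=[[[-0.3, -0.3, -0.1, 0, 0.55], [-0.63, -0.7, -0.3, 0, 0.55], [-0.63, -0.82, -0.5, 0, 0.55], [-0.63, -0.82, -0.5, 0, 0.55], [-0.63, -0.82, -0.5, 0, 0.55], [-0.63, -0.82, -0.5, 0, 0.55]]])

```text
time_s: 9.97
position: [0.3905, -0.2447, 0.0815]
eef_rot: [[0.841, 0.54, -0.0], [0.54, -0.841, 0.0], [0.0, -0.0, -1.0]]
ft_force: [-0.3, 0.1, -0.2]
width: 0.0469
grip_force: 0.0
```

Run:
```python
from h import *
s=status.state();print(s["position"],np.degrees(np.arctan2(s["eef_rot"][1][0],s["eef_rot"][0][0])))
a=snap("top");b=snap("side");cv2.imwrite("pics/top3.png",a)
u,v=px("top",[.579,.002,.012])[0]
r=blob(a,"top","blue",(u,v),.012,r=24);q=np.array([597.8,6.9]);t=.2421
d=r[:2]-q;print(r,"tray frame",d@[np.cos(t),np.sin(t)],d@[-np.sin(t),np.cos(t)])
o=np.hstack([cv2.resize(a[80:220,270:385],(395,480),interpolation=cv2.INTER_CUBIC),cv2.resize(b[240:370,230:338],(395,480),interpolation=cv2.INTER_CUBIC)])
cv2.imwrite("pics/c3.png",o)
```

```text
[ 0.39051823 -0.24470476  0.08149801] 32.71517999324293
[601.    5.2  14.8  24.9  24.7] tray frame 2.699116057373136 -2.4175964321678647
```

View pics/c3.png

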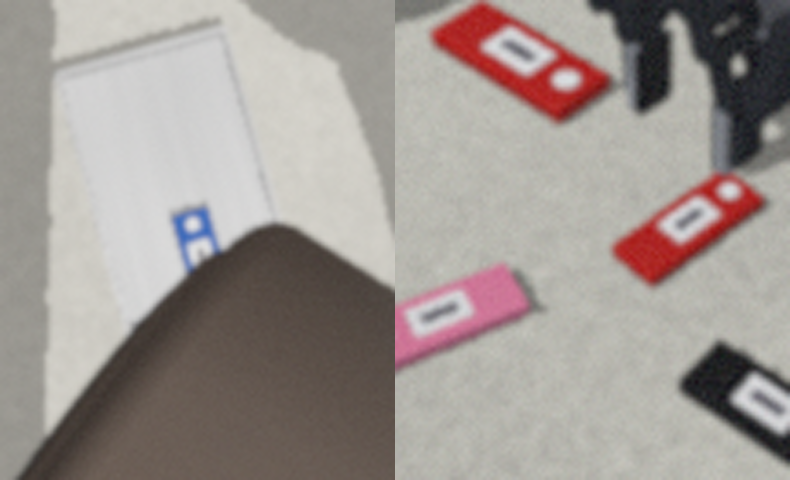

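Blue lies in the bay against the rib side, with its end at crop (190,210), and the gripper is over the small red cassette. I descend, grip and lift.

Emit:
drive_tool(rows=[[[0, 0, -0.2, 0, 0.55], [0, 0, -0.35, 0, 0.55], [0, 0, -0.45, 0, 0.55], [0, 0, -0.5, 0, 0.55], [0, 0, -0.54, 0, 0.55], [0, 0, -0.54, 0, 0.55], [0, 0, -0.54, 0, 0.55], [0, 0, -0.54, 0, 0.45], [0, 0, -0.54, 0, 0.3], [0, 0, -0.54, 0, 0.2], [0, 0, -0.54, 0, 0.2], [0, 0, -0.54, 0, 0.2], [0, 0, -0.54, 0, 0.2], [0, 0, -0.54, 0, 0.2]]])

```text
time_s: 11.23
position: [0.3903, -0.2452, 0.0279]
eef_rot: [[0.841, 0.541, 0.001], [0.541, -0.841, -0.001], [0.0, 0.001, -1.0]]
ft_force: [-0.9, 1.2, 8.1]
width: 0.0267
grip_force: 24.5
```

Emit:
drive_tool(rows=[[[0, 0, 0.2, 0, 0.2], [0, 0, 0.4, 0, 0.2], [0, 0, 0.7, 0, 0.2], [0, 0, 0.7, 0, 0.2], [0, 0, 0.7, 0, 0.2]]])

```text
time_s: 11.65
position: [0.3909, -0.2457, 0.099]
eef_rot: [[0.841, 0.541, 0.003], [0.541, -0.841, -0.002], [0.001, 0.003, -1.0]]
ft_force: [-0.1, 0.1, -0.2]
width: 0.0269
grip_force: 25.2
```

Run:
```python
from h import *
s=status.state();print(s["position"],np.degrees(np.arctan2(s["eef_rot"][1][0],s["eef_rot"][0][0])))
b=snap("side");u,v=px("side",[*s["position"][:2],s["position"][2]-.022])[0].astype(int)
cv2.imwrite("pics/c4.png",cv2.resize(b[v-50:v+50,u-60:u+60],None,fx=4,fy=4,interpolation=cv2.INTER_CUBIC))
```

```text
[ 0.39094372 -0.24569946  0.09895157] 32.75567162077751
```

View pics/c4.png

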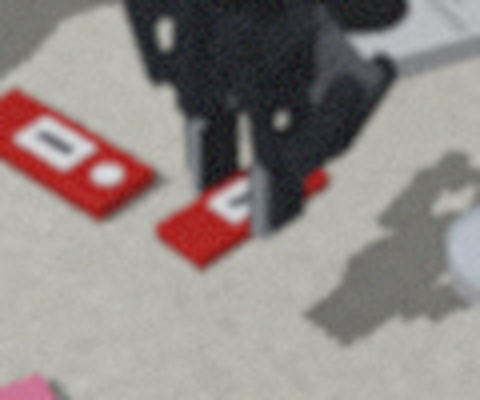

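Red is gripped level. I carry it to the tray.

Emit:
drive_tool(rows=[[[0.3, 0.3, 0, -0.05, 0.2], [0.6, 0.65, 0, -0.1, 0.2], [0.8, 0.87, 0, -0.11, 0.2], [0.8, 0.87, 0, -0.11, 0.2], [0.8, 0.87, 0, -0.11, 0.2]]])

```text
time_s: 12.12
position: [0.4705, -0.1565, 0.0963]
eef_rot: [[0.917, 0.399, -0.001], [0.399, -0.917, 0.0], [-0.001, -0.001, -1.0]]
ft_force: [-0.6, -1.2, -0.1]
width: 0.027
grip_force: 25.2
```

Emit:
drive_tool(rows=[[[0.3, 0.3, 0, -0.05, 0.2], [0.6, 0.65, 0, -0.1, 0.2], [0.8, 0.87, 0, -0.11, 0.2], [0.8, 0.87, 0, -0.11, 0.2], [0.8, 0.87, 0, -0.11, 0.2]]])

```text
time_s: 12.53
position: [0.55, -0.0704, 0.0964]
eef_rot: [[0.97, 0.241, -0.001], [0.241, -0.97, 0.0], [-0.001, -0.0, -1.0]]
ft_force: [-0.4, -0.3, -0.3]
width: 0.0273
grip_force: 25.2
```

Emit:
drive_tool(rows=[[[0.3, 0.3, 0, 0, 0.2], [0.6, 0.65, 0, 0, 0.2], [0.75, 0.85, 0, 0, 0.2], [0.75, 0.85, 0, 0, 0.2], [0.75, 0.85, 0, 0, 0.2], [0.75, 0.85, 0, 0, 0.2], [0.75, 0.85, 0, 0, 0.2], [0.75, 0.85, 0, 0, 0.2]]])

```text
time_s: 13.2
position: [0.6241, 0.0126, 0.0971]
eef_rot: [[0.971, 0.238, -0.001], [0.238, -0.971, -0.0], [-0.001, -0.0, -1.0]]
ft_force: [-0.6, 0.1, 0.1]
width: 0.027
grip_force: 25.2
```

Emit:
drive_tool(rows=[[[0.02, 0, -0.2, 0, 0.2], [0.02, 0, -0.35, 0, 0.2], [0.02, 0, -0.45, 0, 0.2], [0.02, 0, -0.5, 0, 0.2], [0.02, 0, -0.54, 0, 0.2], [0.02, 0, -0.56, 0, 0.2], [0.02, 0, -0.56, 0, 0.2], [0.02, 0, -0.56, 0, 0.2]]])

```text
time_s: 13.87
position: [0.6273, 0.014, 0.0417]
eef_rot: [[0.971, 0.239, 0.001], [0.239, -0.971, 0.0], [0.001, 0.0, -1.0]]
ft_force: [-0.2, 0.4, -0.4]
width: 0.0269
grip_force: 25.2
```

Emit:
drive_tool(rows=[[[0, 0, 0, 0, 0.4], [0, 0, 0, 0, 0.5], [0, 0, 0, 0, 0.5], [0, 0, 0, 0, 0.5], [0, 0, 0.1, 0, 0.5], [0, 0, 0.4, 0, 0.5], [0, 0, 0.8, 0, 0.5], [0, 0, 1, 0, 0.5], [0, 0, 1, 0, 0.5]]])

```text
time_s: 14.62
position: [0.6297, 0.014, 0.147]
eef_rot: [[0.971, 0.24, 0.007], [0.24, -0.971, -0.0], [0.007, 0.002, -1.0]]
ft_force: [1.2, 0.2, 1.0]
width: 0.0428
grip_force: 0.0
```

Emit:
drive_tool(rows=[[[-0.1, 0.35, 0, 0, 0.55], [-0.3, 0.7, 0, 0, 0.55], [-0.4, 1, 0, 0, 0.55], [-0.4, 1, 0, 0, 0.55]]])

```text
time_s: 14.95
position: [0.5845, 0.1182, 0.1416]
eef_rot: [[0.97, 0.242, -0.001], [0.242, -0.97, 0.001], [-0.001, -0.001, -1.0]]
ft_force: [-0.1, -0.3, -0.6]
width: 0.0467
grip_force: 0.0
```

Emit:
drive_tool(rows=[[[-0.1, 0.35, 0, 0.02, 0.55], [-0.3, 0.7, 0, 0.04, 0.55], [-0.4, 1, 0, 0.04, 0.55], [-0.4, 1, 0, 0.04, 0.55]]])

```text
time_s: 15.28
position: [0.5449, 0.2181, 0.1416]
eef_rot: [[0.954, 0.3, -0.001], [0.3, -0.954, 0.001], [-0.0, -0.001, -1.0]]
ft_force: [0.0, 0.3, 0.3]
width: 0.0469
grip_force: 0.0
```

Emit:
drive_tool(rows=[[[-0.1, 0.35, 0, 0, 0.55], [-0.3, 0.7, 0, 0, 0.55], [-0.4, 1, 0, 0, 0.55], [-0.4, 1, 0, 0, 0.55]]])

```text
time_s: 15.62
position: [0.5054, 0.3182, 0.1417]
eef_rot: [[0.954, 0.3, 0.0], [0.3, -0.954, 0.001], [0.001, -0.001, -1.0]]
ft_force: [-0.8, -0.3, 0.3]
width: 0.0472
grip_force: 0.0
```

```bash
cat >> h.py <<'E'
def tf(p,q=np.array([597.8,6.9]),t=.2421):
    d=np.asarray(p)[:2]-q;return np.round([d@[np.cos(t),np.sin(t)],d@[-np.sin(t),np.cos(t)]],1)
E
python3 - <<'E'
from h import *
s=status.state();print(s["position"],np.degrees(np.arctan2(s["eef_rot"][1][0],s["eef_rot"][0][0])))
a=snap("top");b=snap("side");cv2.imwrite("pics/top5.png",a)
for c,p,z in(("blue",[.579,.002,.012],.012),("red",[.626,.013,.016],.016)):
    r=blob(a,"top",c,px("top",p)[0],z,r=24);print(c,r,tf(r))
r=blob(a,"top","green",(187,189),.008,r=22);print(r)
o=np.hstack([cv2.resize(a[80:220,270:385],(395,480),interpolation=cv2.INTER_CUBIC),cv2.resize(b[160:260,310:440],(400,480),interpolation=cv2.INTER_CUBIC)])
cv2.imwrite("pics/c5.png",o)
E
```

```text
[0.5053644  0.31817841 0.14166505] 17.45265177719048
blue [567.9  -3.   14.   47.7  25. ] [-31.4  -2.4]
red [628.1  13.   14.9  68.2  25.4] [30.9 -1.3]
[493.6 350.4  17.8  43.9  24.9]
```

View pics/c5.png

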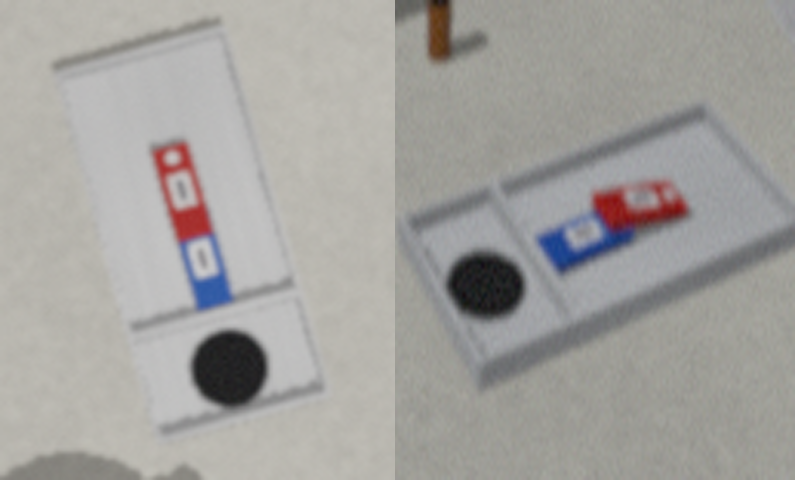

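Red leans on blue as wanted: blue spans tray x ≈ -56 to +16 mm, the red centre is at about +31 mm, and both are on the middle line. Next is green.

Emit:
drive_tool(rows=[[[0, 0.2, -0.2, 0, 0.55], [0, 0.36, -0.4, 0, 0.55], [0, 0.36, -0.6, 0, 0.55], [0, 0.36, -0.6, 0, 0.55], [0, 0.36, -0.6, 0, 0.55], [0, 0.36, -0.6, 0, 0.55]]])

```text
time_s: 16.22
position: [0.5077, 0.3491, 0.0821]
eef_rot: [[0.955, 0.296, 0.0], [0.296, -0.955, -0.0], [0.0, 0.0, -1.0]]
ft_force: [-0.0, -1.0, 0.1]
width: 0.0469
grip_force: 0.0
```

Emit:
drive_tool(rows=[[[0, 0, -0.2, 0, 0.55], [0, 0, -0.35, 0, 0.55], [0, 0, -0.45, 0, 0.55], [0, 0, -0.5, 0, 0.55], [0, 0, -0.53, 0, 0.55], [0, 0, -0.53, 0, 0.55], [0, 0, -0.53, 0, 0.55], [0, 0, -0.53, 0, 0.45], [0, 0, -0.53, 0, 0.3], [0, 0, -0.53, 0, 0.2], [0, 0, -0.53, 0, 0.2], [0, 0, -0.53, 0, 0.2], [0, 0, -0.53, 0, 0.2], [0, 0, -0.53, 0, 0.2]]])

```text
time_s: 17.38
position: [0.5074, 0.3503, 0.0291]
eef_rot: [[0.955, 0.297, 0.001], [0.297, -0.955, 0.001], [0.001, -0.0, -1.0]]
ft_force: [-1.5, -0.1, 6.1]
width: 0.027
grip_force: 24.2
```

Emit:
drive_tool(rows=[[[0, 0, 0.2, 0, 0.2], [0, 0, 0.4, 0, 0.2], [0, 0, 0.8, 0, 0.2], [0, 0, 0.8, 0, 0.2], [0, 0, 0.8, 0, 0.2]]])

```text
time_s: 17.8
position: [0.5084, 0.3509, 0.1109]
eef_rot: [[0.955, 0.297, 0.004], [0.297, -0.955, 0.002], [0.005, -0.001, -1.0]]
ft_force: [0.5, 0.5, -1.0]
width: 0.0271
grip_force: 25.0
```

Run:
```python
from h import *
s=status.state();print(s["position"],np.degrees(np.arctan2(s["eef_rot"][1][0],s["eef_rot"][0][0])))
b=snap("side");u,v=px("side",[*s["position"][:2],s["position"][2]-.022])[0].astype(int)
cv2.imwrite("pics/c6.png",cv2.resize(b[v-40:v+60,u-60:u+60],None,fx=4,fy=4,interpolation=cv2.INTER_CUBIC))
```

```text
[0.50837769 0.35091089 0.1108523 ] 17.298716364137565
```

View pics/c6.png

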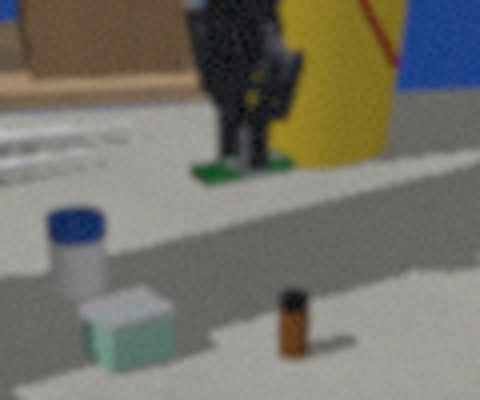

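Green is held level. I carry it round the amber bottle to the tray.

Emit:
drive_tool(rows=[[[0.35, -0.2, 0, 0, 0.2], [0.7, -0.4, 0, 0, 0.2], [1, -0.5, 0, 0, 0.2], [1, -0.5, 0, 0, 0.2], [1, -0.5, 0, 0, 0.2]]])

```text
time_s: 18.27
position: [0.6078, 0.2987, 0.1068]
eef_rot: [[0.955, 0.295, -0.001], [0.295, -0.955, -0.001], [-0.001, 0.0, -1.0]]
ft_force: [-1.6, 0.7, 0.1]
width: 0.0269
grip_force: 25.0
```

Emit:
drive_tool(rows=[[[0.1, -0.35, 0, 0, 0.2], [0.2, -0.7, 0, 0, 0.2], [0.3, -1, 0, 0, 0.2], [0.3, -1, 0, 0, 0.2], [0.3, -1, 0, 0, 0.2]]])

```text
time_s: 18.68
position: [0.6361, 0.1988, 0.1074]
eef_rot: [[0.955, 0.295, -0.002], [0.295, -0.955, -0.0], [-0.002, -0.0, -1.0]]
ft_force: [-0.4, 0.5, -0.3]
width: 0.0266
grip_force: 25.1
```

Emit:
drive_tool(rows=[[[0.1, -0.35, 0, -0.02, 0.2], [0.2, -0.7, 0, -0.04, 0.2], [0.2, -1, 0, -0.04, 0.2], [0.2, -1, 0, -0.04, 0.2], [0.2, -1, 0, -0.04, 0.2]]])

```text
time_s: 19.1
position: [0.6561, 0.0999, 0.1077]
eef_rot: [[0.971, 0.238, -0.001], [0.238, -0.971, 0.0], [-0.001, -0.0, -1.0]]
ft_force: [0.2, 0.5, -0.6]
width: 0.0269
grip_force: 25.1
```

Emit:
drive_tool(rows=[[[0.1, -0.3, 0, 0, 0.2], [0.15, -0.6, 0, 0, 0.2], [0.15, -0.75, 0, 0, 0.2], [0.15, -0.75, 0, 0, 0.2], [0.15, -0.75, 0, 0, 0.2], [0.15, -0.75, 0, 0, 0.2], [0.15, -0.75, 0, 0, 0.2], [0.15, -0.75, 0, 0, 0.2]]])

```text
time_s: 19.77
position: [0.6718, 0.0264, 0.1083]
eef_rot: [[0.971, 0.241, -0.0], [0.241, -0.971, 0.0], [-0.0, -0.0, -1.0]]
ft_force: [-0.7, -0.2, 0.1]
width: 0.0268
grip_force: 25.1
```

Emit:
drive_tool(rows=[[[0.01, -0.01, -0.2, 0, 0.2], [0.01, -0.01, -0.35, 0, 0.2], [0.01, -0.01, -0.45, 0, 0.2], [0.01, -0.01, -0.53, 0, 0.2], [0.01, -0.01, -0.58, 0, 0.2], [0.01, -0.01, -0.61, 0, 0.2], [0.01, -0.01, -0.61, 0, 0.2], [0.01, -0.01, -0.61, 0, 0.2]]])

```text
time_s: 20.43
position: [0.6733, 0.0241, 0.0477]
eef_rot: [[0.971, 0.239, 0.0], [0.239, -0.971, 0.0], [0.0, 0.0, -1.0]]
ft_force: [-1.4, -0.1, 0.3]
width: 0.0268
grip_force: 25.1
```

Emit:
drive_tool(rows=[[[0, 0, 0, 0, 0.4], [0, 0, 0, 0, 0.5], [0, 0, 0, 0, 0.5], [0, 0, 0, 0, 0.5], [0, 0, 0.1, 0, 0.5], [0, 0, 0.4, 0, 0.5], [0, 0, 0.8, 0, 0.5], [0, 0, 1, 0, 0.5], [0, 0, 1, 0, 0.5]]])

```text
time_s: 21.18
position: [0.6758, 0.024, 0.1535]
eef_rot: [[0.971, 0.239, 0.008], [0.239, -0.971, -0.0], [0.008, 0.002, -1.0]]
ft_force: [0.2, 0.2, 1.2]
width: 0.0427
grip_force: 0.0
```

Emit:
drive_tool(rows=[[[-0.1, 0.35, 0, 0, 0.8], [-0.3, 0.7, 0, 0, 0.8], [-0.7, 1, 0, 0, 0.8], [-0.7, 1, 0, 0, 0.8], [-0.7, 1, 0, 0, 0.8]]])

```text
time_s: 21.6
position: [0.6005, 0.1259, 0.1478]
eef_rot: [[0.97, 0.242, -0.002], [0.242, -0.97, 0.0], [-0.001, -0.0, -1.0]]
ft_force: [1.4, -0.3, 1.1]
width: 0.0684
grip_force: 0.0
```

Emit:
drive_tool(rows=[[[-0.3, 0.35, 0, 0, 0.8], [-0.6, 0.7, 0, 0, 0.8], [-0.9, 1, 0, 0, 0.8], [-0.9, 1, 0, 0, 0.8], [-0.9, 1, 0, 0, 0.8]]])

```text
time_s: 22.02
position: [0.5117, 0.2255, 0.1477]
eef_rot: [[0.97, 0.242, -0.0], [0.242, -0.97, 0.0], [-0.0, -0.0, -1.0]]
ft_force: [0.2, 0.3, 1.1]
width: 0.0684
grip_force: 0.0
```

Emit:
drive_tool(rows=[[[-0.3, 0.35, 0, 0, 0.8], [-0.6, 0.7, 0, 0, 0.8], [-0.8, 1, 0, 0, 0.8], [-0.8, 1, 0, 0, 0.8], [-0.8, 1, 0, 0, 0.8]]])

```text
time_s: 22.43
position: [0.4333, 0.3253, 0.1477]
eef_rot: [[0.97, 0.242, 0.001], [0.242, -0.97, 0.001], [0.001, -0.0, -1.0]]
ft_force: [0.4, -0.2, 0.7]
width: 0.068
grip_force: 0.0
```

Run:
```python
from h import *
s=status.state();print(s["position"],np.degrees(np.arctan2(s["eef_rot"][1][0],s["eef_rot"][0][0])))
a=snap("top");b=snap("side");cv2.imwrite("pics/top7.png",a)
for c,p,z in(("blue",[.579,.002,.012],.012),("red",[.626,.013,.016],.016),("green",[.673,.025,.016],.016)):
    r=blob(a,"top",c,px("top",p)[0],z,r=24);print(c,r,tf(r))
o=np.hstack([cv2.resize(a[80:220,270:385],(395,480),interpolation=cv2.INTER_CUBIC),cv2.resize(b[160:260,310:440],(400,480),interpolation=cv2.INTER_CUBIC)])
cv2.imwrite("pics/c7.png",o)
```

```text
[0.43331543 0.32528185 0.1476539 ] 14.002564282430534
blue [568.4  -3.1  13.4  48.7  25.2] [-30.9  -2.7]
red [616.6  10.   14.3  44.3  25.7] [19.  -1.5]
green [652.8  17.9 -77.   23.7  21.7] [56.  -2.5]
```

View pics/c7.png

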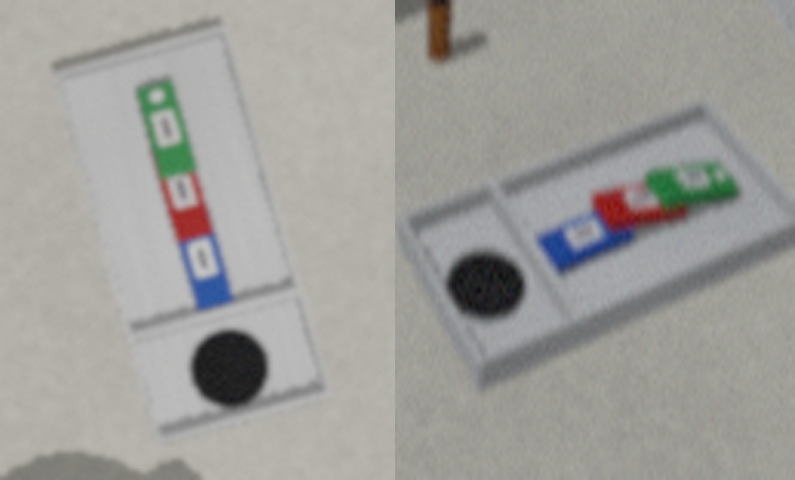

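All three cassettes overlap properly on the middle line: the green top is at crop (155,85), with its overlap on red near (175,170). Next is the pot.

Emit:
drive_tool(rows=[[[-0.2, 0.15, 0, 0, 0.8], [-0.45, 0.27, 0, 0, 0.8], [-0.45, 0.27, -0.1, 0, 0.8], [-0.45, 0.27, -0.3, 0, 0.8], [-0.45, 0.27, -0.45, 0, 0.8], [-0.45, 0.27, -0.5, 0, 0.8], [-0.45, 0.27, -0.5, 0, 0.8], [-0.45, 0.27, -0.5, 0, 0.8]]])

```text
time_s: 23.2
position: [0.389, 0.3503, 0.0974]
eef_rot: [[0.971, 0.238, -0.0], [0.238, -0.971, -0.0], [-0.0, 0.0, -1.0]]
ft_force: [0.2, -0.1, -0.5]
width: 0.0683
grip_force: 0.0
```

Run:
```python
from h import *
s=status.state();print(s["position"])
b=snap("side")
cv2.imwrite("pics/c8.png",cv2.resize(b[90:190,210:330],None,fx=4,fy=4,interpolation=cv2.INTER_CUBIC))
```

```text
[0.38902153 0.35032373 0.09740838]
```

View pics/c8.png

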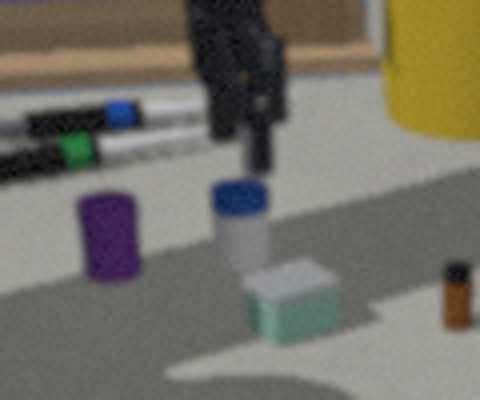

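The open fingers sit above the blue-capped pot (crop (240,195)), clear of the purple pot and the box. I descend gently.

Emit:
drive_tool(rows=[[[-0.01, 0.01, -0.1, 0, 0.8], [-0.01, 0.02, -0.2, 0, 0.8], [-0.01, 0.02, -0.3, 0, 0.8], [-0.01, 0.02, -0.4, 0, 0.8], [-0.01, 0.02, -0.46, 0, 0.8], [-0.01, 0.02, -0.46, 0, 0.8], [-0.01, 0.02, -0.46, 0, 0.8]]], grip_force=30)

```text
time_s: 23.83
position: [0.3867, 0.3528, 0.0507]
eef_rot: [[0.971, 0.24, -0.001], [0.24, -0.971, -0.001], [-0.001, 0.001, -1.0]]
ft_force: [-0.2, 0.6, -0.1]
width: 0.0682
grip_force: 0.0
```

Emit:
drive_tool(rows=[[[0, 0, 0, 0, 0.6], [0, 0, 0, 0, 0.5], [0, 0, 0, 0, 0.4], [0, 0, 0, 0, 0.4], [0, 0, 0, 0, 0.4], [0, 0, 0, 0, 0.4], [0, 0, 0, 0, 0.4]]])

```text
time_s: 24.42
position: [0.3873, 0.3532, 0.0517]
eef_rot: [[0.971, 0.24, 0.001], [0.24, -0.971, 0.0], [0.001, -0.0, -1.0]]
ft_force: [-0.1, -0.7, 6.9]
width: 0.0431
grip_force: 30.2
```

Emit:
drive_tool(rows=[[[0, 0, 0.15, 0, 0.4], [0, 0, 0.35, 0, 0.4], [0, 0, 0.6, 0, 0.4], [0, 0, 0.6, 0, 0.4], [0, 0, 0.6, 0, 0.4]]])

```text
time_s: 24.83
position: [0.3877, 0.3536, 0.1125]
eef_rot: [[0.971, 0.239, 0.002], [0.239, -0.971, 0.002], [0.002, -0.001, -1.0]]
ft_force: [-0.7, 0.4, 0.2]
width: 0.0433
grip_force: 30.9
```

Run:
```python
from h import *
s=status.state();print(s["position"])
b=snap("side")
cv2.imwrite("pics/c9.png",cv2.resize(b[90:190,210:330],None,fx=4,fy=4,interpolation=cv2.INTER_CUBIC))
```

```text
[0.38767368 0.35356132 0.1124651 ]
```

View pics/c9.png

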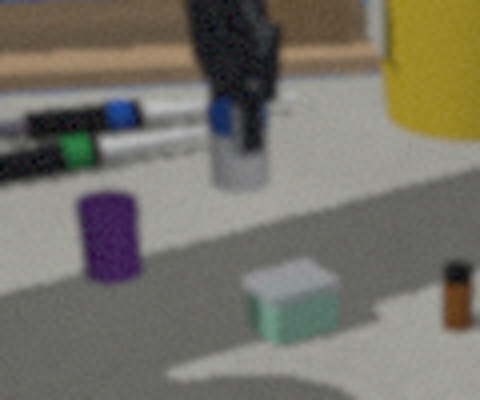

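The pot is held upright. I carry it, raised, to the tray spot.

Emit:
drive_tool(rows=[[[0, 0, 0.3, 0, 0.4], [0.1, -0.3, 0.4, 0, 0.4], [0.2, -0.6, 0.4, 0, 0.4], [0.28, -0.93, 0.4, 0, 0.4], [0.28, -0.93, 0.4, 0, 0.4], [0.28, -0.93, 0.4, 0, 0.4]]])

```text
time_s: 25.38
position: [0.4148, 0.2583, 0.1504]
eef_rot: [[0.972, 0.237, -0.002], [0.237, -0.972, -0.001], [-0.002, 0.0, -1.0]]
ft_force: [0.3, 0.4, -1.1]
width: 0.0428
grip_force: 31.1
```

Emit:
drive_tool(rows=[[[0.1, -0.3, 0, 0, 0.4], [0.2, -0.6, 0, 0, 0.4], [0.28, -0.93, 0, 0, 0.4], [0.28, -0.93, 0, 0, 0.4], [0.28, -0.93, 0, 0, 0.4]]])

```text
time_s: 25.8
position: [0.443, 0.1663, 0.1506]
eef_rot: [[0.971, 0.237, -0.001], [0.237, -0.971, -0.0], [-0.001, -0.0, -1.0]]
ft_force: [0.3, 1.0, -1.3]
width: 0.0429
grip_force: 31.2
```

Emit:
drive_tool(rows=[[[0.1, -0.3, 0, 0, 0.4], [0.2, -0.6, 0, 0, 0.4], [0.28, -0.93, 0, 0, 0.4], [0.28, -0.93, 0, 0, 0.4], [0.28, -0.93, 0, 0, 0.4]]])

```text
time_s: 26.22
position: [0.4712, 0.074, 0.1509]
eef_rot: [[0.971, 0.238, -0.001], [0.238, -0.971, 0.0], [-0.001, -0.0, -1.0]]
ft_force: [-0.3, 0.0, -0.5]
width: 0.0427
grip_force: 31.2
```

Emit:
drive_tool(rows=[[[0.1, -0.3, 0, 0, 0.4], [0.2, -0.6, -0.1, 0, 0.4], [0.28, -0.9, -0.2, 0, 0.4], [0.28, -0.91, -0.4, 0, 0.4], [0.28, -0.91, -0.5, 0, 0.4], [0.28, -0.91, -0.5, 0, 0.4], [0.28, -0.91, -0.5, 0, 0.4], [0.28, -0.91, -0.5, 0, 0.4]]])

```text
time_s: 26.88
position: [0.499, -0.0156, 0.1017]
eef_rot: [[0.97, 0.241, -0.0], [0.241, -0.97, 0.0], [-0.0, -0.0, -1.0]]
ft_force: [-0.3, -0.5, 0.2]
width: 0.0429
grip_force: 31.2
```

Emit:
drive_tool(rows=[[[0, -0.01, -0.15, 0, 0.4], [0, -0.01, -0.28, 0, 0.4], [0, -0.01, -0.37, 0, 0.4], [0, -0.01, -0.42, 0, 0.4], [0, -0.01, -0.44, 0, 0.4], [0, -0.01, -0.45, 0, 0.4], [0, -0.01, -0.45, 0, 0.4], [0, -0.01, -0.45, 0, 0.4]]])

```text
time_s: 27.55
position: [0.4993, -0.018, 0.0567]
eef_rot: [[0.971, 0.239, 0.001], [0.239, -0.971, -0.0], [0.001, 0.0, -1.0]]
ft_force: [-0.2, -0.7, -0.7]
width: 0.0429
grip_force: 31.2
```

Emit:
drive_tool(rows=[[[0, 0, 0, 0, 0.55], [0, 0, 0, 0, 0.65], [0, 0, 0, 0, 0.8], [0, 0, 0, 0, 0.8], [0, 0, 0, 0, 0.8], [0, 0, 0.1, 0, 0.8], [0, 0, 0.4, 0, 0.8], [0, 0, 0.8, 0, 0.8], [0, 0, 1, 0, 0.8], [0, 0, 1, 0, 0.8]]])

```text
time_s: 28.38
position: [0.5013, -0.0182, 0.1611]
eef_rot: [[0.971, 0.24, 0.007], [0.24, -0.971, -0.001], [0.006, 0.002, -1.0]]
ft_force: [2.2, -0.3, 0.2]
width: 0.068
grip_force: 0.0
```

Emit:
drive_tool(rows=[[[-0.1, 0.3, 0.3, 0, 0.8], [-0.2, 0.7, 0.3, 0, 0.8], [-0.2, 1, 0.3, 0, 0.8], [-0.2, 1, 0.3, 0, 0.8]]])

```text
time_s: 28.72
position: [0.4785, 0.0859, 0.1873]
eef_rot: [[0.97, 0.242, 0.001], [0.242, -0.97, 0.001], [0.001, -0.001, -1.0]]
ft_force: [-0.3, -0.1, -0.1]
width: 0.0681
grip_force: 0.0
```

Emit:
drive_tool(rows=[[[-0.1, 0.3, 0, 0, 0.8], [-0.2, 0.7, 0, 0, 0.8], [-0.3, 1, 0, 0, 0.8], [-0.3, 1, 0, 0, 0.8], [-0.3, 1, 0, 0, 0.8], [-0.3, 1, 0, 0, 0.8], [-0.3, 1, 0, 0, 0.8]]])

```text
time_s: 29.3
position: [0.4492, 0.1812, 0.1864]
eef_rot: [[0.971, 0.239, -0.0], [0.239, -0.971, -0.0], [-0.0, 0.0, -1.0]]
ft_force: [-0.6, -0.1, 0.1]
width: 0.0683
grip_force: 0.0
```

Run:
```python
from h import *
s=status.state();print(s["position"],s["time_s"])
a=snap("top");b=snap("side");cv2.imwrite("pics/top9.png",a)
r=blob(a,"top","blue",px("top",[.4995,-.017,.059])[0],.059,r=18);print("pot",r,tf(r))
for n,c,uv,z in(("yellow","yellow",(423,128),.008),("rpot","red",(472,176),.055)):print(n,blob(a,"top",c,uv,z,r=22))
o=np.hstack([cv2.resize(a[80:220,270:385],(395,480),interpolation=cv2.INTER_CUBIC),cv2.resize(b[140:260,300:440],(400,480),interpolation=cv2.INTER_CUBIC)])
cv2.imwrite("pics/c10.png",o)
```

```text
[0.44922581 0.18119129 0.18635579] 29.3
pot [499.9 -17.5  88.2  45.9  41.5] [-100.9   -0.2]
yellow [ 633.9 -253.3   69.2   29.4   25.3]
rpot [ 512.7 -336.5   88.2   42.8   40.9]
```

View pics/c10.png

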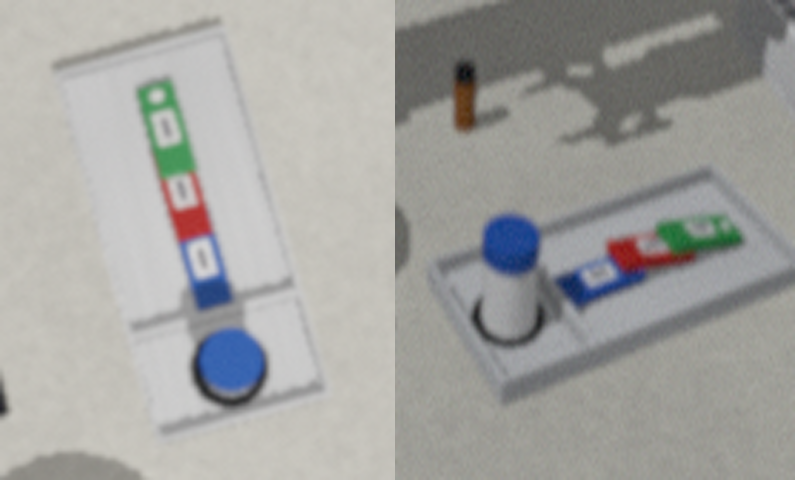

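The pot stands upright on the spot (tray -101, 0 mm) and the row of cassettes is intact. The yellow cassette's blob reading is broken up by its white panel (29 mm fragment), but the arm never went near it. I hand the job in.

```bash
python3 -c "
from bench import job
print(job.sign_off())"
```

```text
the job is handed in; nothing more can be done
None
```

I handed the job in at about 29 s. The blue, red and green cassettes overlap in a row down the long bay, the blue-capped pot stands on the dark spot, and I left the look-alikes alone; the hand-in returned no verdict.

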